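# Put together the tiered pastry stand

### The arm

A 6-joint arm with a two-finger parallel gripper is mounted at the origin on the work surface. World frame = base frame: x ahead of the robot, y to its left, z up, the work surface at z = 0. Lengths are in m, angles in degrees, forces in N, time in s.
With the tool pointing down it reaches from about 0.225 to 0.725 m from the base axis. Payload 3.1 kg.
Tool frame: the origin (TCP) lies between the finger pads; the fingertips stand 14 mm ahead of it and the grasp point (between the pads) lies 5 mm behind it; z points along the fingers, y is the line along which they close (so a half turn about z gives the same grasp; the last joint's range is limited). The gripper opens to 85 mm and grips with 20 to 120 N. Pads are 22 mm wide; open, the fingers measure 114 mm over their backs; the gripper's body (76 mm by 85 mm) begins 54 mm behind the grasp point. The pads swing forward as they close: fully open they stand 13 mm farther back than shut.
Start: joints at [-83.01, 2.75, 5.684, 92.934, 0, 82.678], TCP at [0.13, -0.509, 0.212] pointing down, gripper open.
Joint ranges: [-166.93, 166.93], [-56.73, 111.36], [-69.38, 81.34], [-121.58, 131.49], [-85.45, 84.26], [-180, 180]. Speed limits (degrees/s): [159.86, 159.86, 180, 180, 180, 180].

### API

Orientations are given as [roll, pitch, yaw] about the fixed x, y, z axes, in that order (R = Rz(yaw) Ry(pitch) Rx(roll)).
In Python, from plant import observe, capture, camera_info, job_done gives the robot as it stands. The module is installed in compiled form; this text tells all that it offers.
- The arm moves only by the tool carry_out, never from a script. Its argument "deltas" is a list of rows, each a list of 7 numbers: the turn, a rotation vector about the tool's x, y, z in rad, then the shift along the tool's x, y, z in m, then the closure, from 0 (fully open) to 1 (shut). In form: [[ax, ay, az, x, y, z, gripper], ...]. A call has 1 to 8 rows; each row is the pose to reach, as a shift and turn from the pose commanded when the call began, along the tool's axes at that moment; what a row does not reach only later rows make up. A row lasts 1/12 s, in which the tool goes at most 41.7 mm and 7.16 degrees, less where a joint would pass 70% of its speed; a pose out of reach is approached as far as the arm can. A call with a gripper value outside its range is refused whole. The fingers move at their own pace and stop on an object; the grip force is fixed at half the most. Time passes only in rows, so rows that repeat a pose let the fingers close. It gives the time, the measured TCP pose, the force, the opening and the grip force at its end, in the units of the state.
- observe(): the state, without advancing time (a new reading comes with each control period).
- capture(name): name is "scene" or "top" or "wrist"; returns the picture (384x512x3 uint8, red, green, blue); there is no depth.
- camera_info(name): a dict with "fx", "fy", "cx", "cy" (pixels), "R" (3x3) and "t" (3): a world point X has camera coordinates R X + t. Camera axes: x right, y down, z forward; pixel columns grow to the right and rows downward; lengths in m; the calibration is good to about 2 mm. A picture is of the moment at which its call begins: read the wrist's pose just before it. camera_info takes no time and is no camera call; for the wrist camera it gives the pose at the moment of the call.
- job_done(): hands the job in; it is judged then, once.
The state is a dict: "time": time; "q": joint angles; "qd": joint speeds; "joint_torque": joint torques, N m; "tool_pos": TCP position; "eef_rot": TCP orientation; "ft_force": force on the tool from outside, world axes, zero at the start; "moment": the same for the moment, N m; "finger_gap": opening from 0.0 (shut) to 1.0 (fully open); "finger_force": force on a finger pad.
Only numpy, scipy, OpenCV 4.12 (cv2) and the standard library are available. Lean on these libraries where they do the work, as an engineer would, in place of code of your own. Each camera call takes 0.05 s, during which the arm holds its last target. There are 200 camera calls.

### The job

Assemble the pastry stand on the gold cake board, from the bottom up: the large blue tier upright in the middle of the board, then the medium white tier on it, then the small terracotta tier, and last the red-knobbed finial on top, each piece seated squarely and fully down over the spigot below it and let go before the next is fetched. Set every piece down without dropping it, and leave the cupcake, the jam jar and the cream pot where they are.

Things in the scene. Friction and masses are not known exactly. Their poses are not given: they have to be found in the camera images.
- large_tier: Large blue stand tier, loose: foot 90 mm square, 0-12 mm up; round plate 150 mm wide, 12-20 mm up; white column (grip here) 56 mm wide, 20-56 mm up; brass cone spigot on top, 18 to 8 mm wide, 56-66 mm up. Socket under the foot (24 square, 12 deep) drops over the spigot of a lower tier; seated, the foot rests on that column, 56 mm above that tier's origin. Origin: centre of underside, z up.
- medium_tier: Medium white stand tier, loose: foot 70 mm square, 0-12 mm up; round plate 116 mm wide, 12-20 mm up; white column (grip here) 56 mm wide, 20-56 mm up; brass cone spigot on top, 18 to 8 mm wide, 56-66 mm up. Socket under the foot (24 square, 12 deep) drops over the spigot of a lower tier; seated, the foot rests on that column, 56 mm above that tier's origin. Origin: centre of underside, z up.
- small_tier: Small terracotta stand tier, loose: foot 60 mm square, 0-12 mm up; round plate 88 mm wide, 12-20 mm up; white column (grip here) 56 mm wide, 20-56 mm up; brass cone spigot on top, 18 to 8 mm wide, 56-66 mm up. Socket under the foot (24 square, 12 deep) drops over the spigot of a lower tier; seated, the foot rests on that column, 56 mm above that tier's origin. Origin: centre of underside, z up.
- finial: Finial of the cake stand, loose: red knob (grip here) 32 mm wide, 18-52 mm up, on a brass collar 56 mm square, 0-18 mm up. Socket in its underside, 24 mm square, 12 deep, drops over a tier's spigot; seated, the collar rests on that column's top, 56 mm above that tier's origin. Origin: centre of underside, z up. About 0.1 kg; the tiers weigh 0.2 to 0.8 kg.
- gold_board: Gold-coloured round cake board with a beaded edge, 167 mm in diameter, fixed, its flat top 5 mm above the counter. Origin: centre of its underside; z up.
- silver_board: Silver-coloured round cake board of the same size and shape, fixed; it stays empty in this job. Origin: centre of its underside.
- cupcake: Chocolate cupcake in a blue case, loose, 58 mm in diameter and 60 mm high, not part of the job. Origin: centre of its underside.
- jam_jar: Small amber jam jar, loose, 52 mm in diameter and 75 mm high, not part of the job. Origin: centre of its underside.
- cream_pot: Small white open cream pot, loose, 54 mm in diameter and 60 mm high, not part of the job. Origin: centre of its underside.

How it is judged (in metres and radians):
On the way, in this order (a step that is already met when the one before it is completed fails the run):
1. the large blue tier stands on the gold board, released (horizontal distance between large_tier and gold_board below 0.015 m and z of large_tier in the frame of gold_board between 0.001 and 0.009 m and angle between large_tier's own z axis and vertical below 0.07 rad and contact force between the fingers and large_tier below 0.1 N and linear speed of large_tier below 0.05 m/s), for 0.2 s.
2. the medium white tier sits on the large tier, released (horizontal distance between medium_tier and large_tier below 0.008 m and z of medium_tier in the frame of large_tier between 0.052 and 0.06 m and angle between medium_tier's own z axis and vertical below 0.07 rad and contact force between the fingers and medium_tier below 0.1 N and linear speed of medium_tier below 0.05 m/s), for 0.2 s.
3. the small terracotta tier sits on the medium tier, released (horizontal distance between small_tier and medium_tier below 0.008 m and z of small_tier in the frame of medium_tier between 0.052 and 0.06 m and angle between small_tier's own z axis and vertical below 0.07 rad and contact force between the fingers and small_tier below 0.1 N and linear speed of small_tier below 0.05 m/s), for 0.2 s.
4. the finial sits on the small tier, released (horizontal distance between finial and small_tier below 0.008 m and z of finial in the frame of small_tier between 0.052 and 0.06 m and angle between finial's own z axis and vertical below 0.07 rad and contact force between the fingers and finial below 0.1 N and linear speed of finial below 0.05 m/s), for 0.2 s.
At the end, for the whole second after the job is handed in: The large tier stands on the gold board within 15 mm of its centre; the medium tier on the large, the small on the medium and the finial on the small, each fully seated (height within 4 mm) and within 8 mm of the axis of the piece below; all within 0.07 rad of upright, released and at rest (horizontal distance between large_tier and gold_board below 0.015 m and z of large_tier in the frame of gold_board between 0.001 and 0.009 m and angle between each of large_tier, medium_tier, small_tier, finial's own z axis and vertical below 0.07 rad and horizontal distance between medium_tier and large_tier below 0.008 m and z of medium_tier in the frame of large_tier between 0.052 and 0.06 m and horizontal distance between small_tier and medium_tier below 0.008 m and z of small_tier in the frame of medium_tier between 0.052 and 0.06 m and horizontal distance between finial and small_tier below 0.008 m and z of finial in the frame of small_tier between 0.052 and 0.06 m and linear speed of each of large_tier, medium_tier, small_tier, finial below 0.03 m/s and angular speed of each of large_tier, medium_tier, small_tier, finial below 0.3 rad/s); the robot touches nothing.
It fails at once if the cupcake is pushed more than 30 mm or tipped (distance of cupcake from where it was at the start of the episode above 0.03 m or angle between cupcake's own z axis and vertical above 0.5 rad).
It fails at once if the jam jar is pushed more than 30 mm or tipped (distance of jam_jar from where it was at the start of the episode above 0.03 m or angle between jam_jar's own z axis and vertical above 0.5 rad).
It fails at once if the cream pot is pushed more than 30 mm or tipped (distance of cream_pot from where it was at the start of the episode above 0.03 m or angle between cream_pot's own z axis and vertical above 0.5 rad).
It fails at once if a part of the stand is dropped or thrown (moves faster than 0.7 m/s, a fall of about 25 mm, with no finger on it) ((linear speed of large_tier above 0.7 m/s and contact force between the fingers and large_tier below 0.01 N) or (linear speed of medium_tier above 0.7 m/s and contact force between the fingers and medium_tier below 0.01 N) or (linear speed of small_tier above 0.7 m/s and contact force between the fingers and small_tier below 0.01 N) or (linear speed of finial above 0.7 m/s and contact force between the fingers and finial below 0.01 N)).
It also fails if it takes over 120 s, if anything falls off the work surface, if the arm or the gripper's body presses on something with over 40 N, if the wrist force passes 120 N, or if a joint passes its speed limit or range.

## Working session

There is one attempt and no reset: what is moved stays moved. The work goes in short steps, Python scripts to look and compute and a tool call to move; the robot and the scene stay as the last step left them, time stands still between calls to the robot, and variables do not carry over. Pictures are saved under pics/ and viewed, at most 16 in all, crops included, and the job is handed in when it is done.

Besides the shell and the picture viewer there is one more tool, called by a JSON object that holds its "op" and its "data", one argument or row to a line. carry_out: Moves the arm, as the interface text tells. Its arguments: {"type":"object","properties":{"deltas":{"type":"array"}},"required":["deltas"]}

```bash
mkdir -p pics; cat > h.py <<'E'
import numpy as np, cv2
from plant import observe, capture, camera_info, job_done
def snap(name, fn):
    im=capture(name); cv2.imwrite('pics/'+fn,cv2.cvtColor(im,cv2.COLOR_RGB2BGR)); return im
def pt(ci,u,v,z):
    R=np.array(ci['R']);t=np.array(ci['t'])
    d=R.T@np.array([(u-ci['cx'])/ci['fx'],(v-ci['cy'])/ci['fy'],1]);c=-R.T@t
    return c+d*(z-c[2])/d[2]
def proj(ci,X):
    p=np.array(ci['R'])@np.array(X)+np.array(ci['t']);return ci['cx']+ci['fx']*p[0]/p[2],ci['cy']+ci['fy']*p[1]/p[2]
E
python3 - <<'E'
from h import *
o=observe();print(o)
for n in('scene','top'):
    snap(n,n+'0.png')
    c=camera_info(n);print(n,{k:np.round(v,4).tolist() for k,v in c.items()}, -np.array(c['R']).T@np.array(c['t']))
E
```

```text
{'time': 0.0, 'q': array([-8.30108131e+01,  2.79248947e+00,  5.59114256e+00,  9.29329406e+01,
       -1.02370846e-03,  8.26782122e+01]), 'qd': array([-0.00226151, -0.01556348,  0.07274443, -0.07837188, -0.02753796,
       -0.00129062]), 'joint_torque': array([ 2.40441629e-06, -3.38780916e+01,  3.20014930e+01,  2.02708610e-02,
       -1.01769715e-04, -1.45262234e-06]), 'tool_pos': array([ 0.12967913, -0.50805756,  0.21121675]), 'eef_rot': array([-1.79866677e+02, -1.60984659e-02,  1.43109572e+01]), 'ft_force': array([0.69721478, 0.40369926, 0.08612668]), 'moment': array([ 0.04033473, -0.01460635, -0.0558684 ]), 'finger_force': 0.0, 'finger_gap': 1.0012212804098533}
scene {'fx': 490.0003, 'fy': 490.0003, 'cx': 261.2972, 'cy': 199.5716, 'R': [[0.635, 0.7724, -0.0122], [0.5091, -0.4303, -0.7454], [-0.581, 0.4671, -0.6665]], 't': [-0.3146, -0.2181, 1.9201]} [ 1.42642081 -0.74770683  1.11345243]
top {'fx': 415.9027, 'fy': 415.9027, 'cx': 257.2962, 'cy': 190.1847, 'R': [[-0.0286, -0.9996, -0.0043], [-0.9964, 0.0289, -0.0795], [0.0796, 0.002, -0.9968]], 't': [0.0341, 0.5214, 1.2851]} [0.41820496 0.01653003 1.32261725]
```

View pics/top0.png

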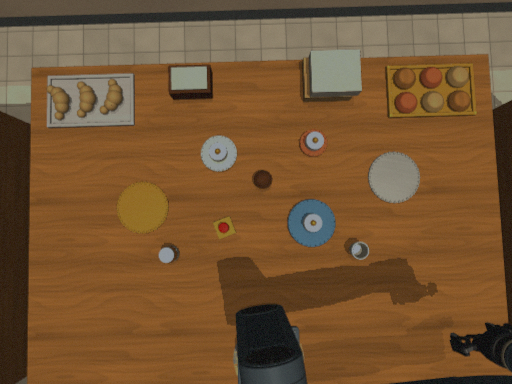

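View pics/scene0.png

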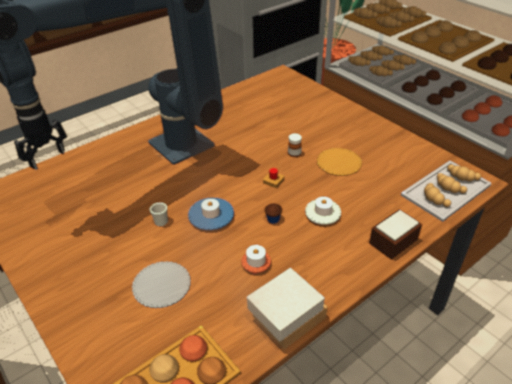

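Top view: gold board (143,207), blue tier (312,222), white tier (219,153), terracotta (315,142), finial (224,228), jar (167,255), cupcake (263,179), cream pot (360,250). I'll measure these by colour and compare with an enlarged crop.

```bash
python3 - <<'E'
from h import *
im=cv2.imread('pics/top0.png');c=camera_info('top')
cv2.imwrite('pics/topc.png',cv2.resize(im[125:275,130:390],None,fx=3,fy=3,interpolation=cv2.INTER_CUBIC))
hsv=cv2.cvtColor(im,cv2.COLOR_BGR2HSV)
def roi(u,v,r,lo,hi,z,name):
    m=cv2.inRange(hsv,lo,hi);k=np.zeros_like(m);cv2.circle(k,(u,v),r,255,-1);m&=k
    p=cv2.findNonZero(m);(e,s,a)=cv2.minAreaRect(p) if name=='finial' else cv2.fitEllipse(cv2.convexHull(p))
    P=pt(c,*e,z);print(name,np.round(e,1),np.round(P,4),'size mm',np.round(np.array(s)/415.9*(1.32-z)*1000,0),a,'reach',np.hypot(*P[:2]).round(3))
for a in((143,207,30,(20,120,90),(35,255,255),.005,'gold'),(312,222,28,(90,80,50),(125,255,255),.02,'large'),
 (219,153,24,(0,0,110),(180,70,255),.02,'medium'),(315,142,18,(0,120,70),(9,255,255),.02,'small'),(224,228,14,(18,100,90),(40,255,255),.018,'finial')): roi(*a)
for n,u,v,z in(('largeS',313,222,.066),('medS',217.5,151,.066),('smallS',315.5,140,.066),('finK',224,228,.052),('jar',167,255,.075),('cup',263,179,.06),('pot',360,250,.06)):print(n,pt(c,u,v,z).round(3))
E
```

```text
gold [142.  207.3] [0.4796 0.3861 0.005 ] size mm [158. 160.] 80.12334442138672 reach 0.616
large [311.1 222.6] [ 0.4159 -0.1457  0.02  ] size mm [144. 146.] 116.19097137451172 reach 0.441
medium [218.5 153. ] [0.6439 0.1386 0.02  ] size mm [112. 112.] 80.5716323852539 reach 0.659
small [311.5 142.9] [ 0.6677 -0.1571  0.02  ] size mm [68. 87.] 51.51787185668945 reach 0.686
finial [223.9 227.2] [0.4096 0.1269 0.018 ] size mm [59. 57.] 68.19859313964844 reach 0.429
largeS [ 0.418 -0.146  0.066]
medS [0.642 0.137 0.066]
smallS [ 0.667 -0.163  0.066]
finK [0.407 0.124 0.052]
jar [0.332 0.293 0.075]
cup [0.553 0.001 0.06 ]
pot [ 0.33  -0.285  0.06 ]
```

View pics/topc.png

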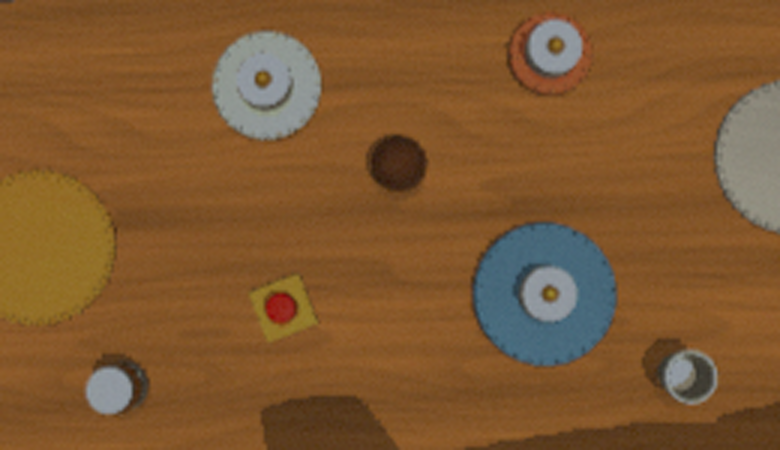

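Estimates are consistent with sizes and reach. I'll move above the large tier, squaring yaw to 0 on the way.

{"op": "carry_out", "data": {
  "deltas": [
    [0,0,0.08,0.03,-0.02,0,0],
    [0,0,0.16,0.06,-0.043,0,0],
    [0,0,0.25,0.09,-0.068,0,0],
    [0,0,0.25,0.12,-0.092,0,0],
    [0,0,0.25,0.15,-0.115,0,0],
    [0,0,0.25,0.175,-0.134,0,0],
    [0,0,0.25,0.184,-0.14,0,0],
    [0,0,0.25,0.184,-0.14,0,0]
  ]
}}

```text
time: 0.77
tool_pos: [0.2747, -0.3257, 0.2123]
eef_rot: [-180.0, -0.0, 0.2]
ft_force: [0.1, 0.1, 0.2]
finger_gap: 1.0
finger_force: 0.0
```

{"op": "carry_out", "data": {
  "deltas": [
    [0,0,0,0.02,-0.027,0,0],
    [0,0,0,0.045,-0.057,0,0],
    [0,0,0,0.07,-0.088,0,0],
    [0,0,0,0.095,-0.12,0,0],
    [0,0,0,0.12,-0.15,0,0],
    [0,0,0,0.135,-0.17,0,0],
    [0,0,0,0.142,-0.18,0,0],
    [0,0,0,0.142,-0.18,0,0]
  ]
}}

```text
time: 1.43
tool_pos: [0.4165, -0.1469, 0.2118]
eef_rot: [-180.0, 0.0, 0.2]
ft_force: [-0.2, 0.5, -0.5]
finger_gap: 0.998
finger_force: 0.0
```

```bash
python3 - <<'E'
from h import *
o=observe();print(o['tool_pos'],o['eef_rot'],o['q'].round(1));c=camera_info('wrist');snap('wrist','w1.png')
print({k:np.round(v,3).tolist() for k,v in c.items()})
print('expect',proj(c,[.417,-.146,.066]))
E
```

```text
[ 0.41649334 -0.14685129  0.21180904] [-1.79974453e+02  3.26570000e-02  1.52702338e-01] [-28.1  -9.6  -6.2  93.5   0.  151.7]
{'fx': 284.366, 'fy': 284.366, 'cx': 258.111, 'cy': 185.163, 'R': [[0.001, -1.0, 0.0], [-0.96, -0.001, 0.279], [-0.279, -0.0, -0.96]], 't': [-0.146, 0.363, 0.494]}
expect (np.float64(258.63523219736703), np.float64(168.30107451513655))
```

View pics/w1.png

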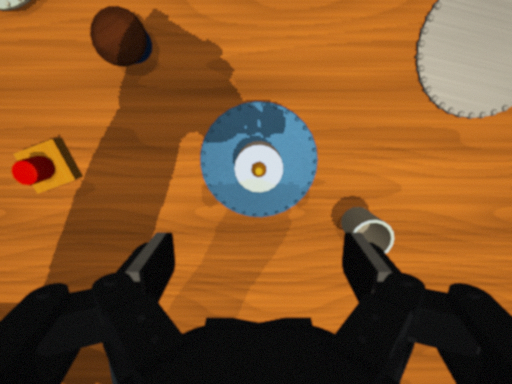

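Wrist picture: spigot at (259,170) versus (258.6,168.3) expected, so the tier is at about (0.4155,-0.146). Joint 6 would run out at the gold board with yaw 0, so I turn to yaw 90.

{"op": "carry_out", "data": {
  "deltas": [
    [0,0,-0.12,0,0,0,0],
    [0,0,-0.24,0,0,0,0],
    [0,0,-0.36,0,0,0,0],
    [0,0,-0.48,0,0,0,0],
    [0,0,-0.6,0,0,0,0],
    [0,0,-0.72,0,0,0,0],
    [0,0,-0.84,0,0,0,0],
    [0,0,-0.96,0,0,0,0]
  ]
}}

```text
time: 2.15
tool_pos: [0.4146, -0.1498, 0.2122]
eef_rot: [-180.0, 0.1, 55.2]
ft_force: [0.2, -0.3, -0.1]
finger_gap: 0.998
finger_force: 0.0
```

{"op": "carry_out", "data": {
  "deltas": [
    [0,0,-0.12,0,0,0,0],
    [0,0,-0.24,0,0,0,0],
    [0,0,-0.36,0,0,0,0],
    [0,0,-0.48,0,0,0,0],
    [0,0,-0.6,0,0,0,0],
    [0,0,-0.608,0,0,0,0],
    [0,0,-0.608,0,0,0,0]
  ]
}}

```text
time: 2.73
tool_pos: [0.4149, -0.1492, 0.2122]
eef_rot: [-180.0, 0.0, 89.5]
ft_force: [-0.6, -0.1, 0.2]
finger_gap: 1.004
finger_force: 0.0
```

{"op": "carry_out", "data": {
  "deltas": [
    [0,0,0,0.003,0.0,0.03,0],
    [0,0,0,0.003,0.0,0.065,0],
    [0,0,0,0.003,0.0,0.1,0],
    [0,0,0,0.003,0.0,0.13,0],
    [0,0,0,0.003,0.0,0.152,0],
    [0,0,0,0.003,0.0,0.166,0],
    [0,0,0,0.003,0.0,0.174,0],
    [0,0,0,0.003,0.0,0.174,0]
  ]
}}

```text
time: 3.4
tool_pos: [0.4136, -0.1443, 0.0362]
eef_rot: [-179.8, -0.1, 89.7]
ft_force: [-0.3, 1.1, 0.2]
finger_gap: 1.0
finger_force: 0.0
```

```bash
python3 - <<'E'
from h import *
o=observe();print(o['tool_pos'],o['eef_rot'],o['q'].round(1));c=camera_info('wrist');snap('wrist','w2.png')
E
```

```text
[ 0.41357494 -0.14432786  0.03622929] [-1.79773936e+02 -1.00260046e-01  8.96743964e+01] [-28.   -8.  -24.8  73.4  -0.   62.3]
```

View pics/w2.png

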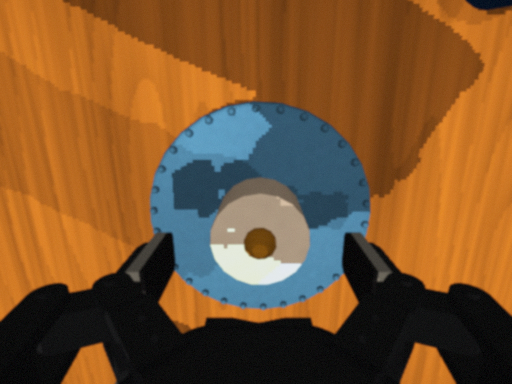

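Column centred between the fingers (col 260 vs 258). Checking the fore-aft offset and closing the grip.

```bash
python3 - <<'E'
from h import *
c=camera_info('wrist');print(pt(c,260,243,.066), pt(c,261,204,.02))
E
```

```text
[ 0.41518327 -0.14256991  0.066     ] [ 0.41612767 -0.13781789  0.02      ]
```

{"op": "carry_out", "data": {
  "deltas": [
    [0,0,0,0,0,-0.001,0.3],
    [0,0,0,0,0,-0.002,0.6],
    [0,0,0,0,0,-0.002,1],
    [0,0,0,0,0,-0.002,1],
    [0,0,0,0,0,-0.002,1],
    [0,0,0,0,0,-0.002,1],
    [0,0,0,0,0,-0.002,1],
    [0,0,0,0,0,-0.002,1]
  ]
}}

```text
time: 4.12
tool_pos: [0.4148, -0.1448, 0.0409]
eef_rot: [-179.9, 0.0, 89.8]
ft_force: [-3.6, -0.2, 4.5]
finger_gap: 0.126
finger_force: 49.4
```

The gap 0.126 is not the 56 mm column; look before lifting.

```bash
python3 - <<'E'
from h import *
snap('wrist','w3.png');o=observe();print(o['finger_gap'],o['finger_force'],o['ft_force'])
E
```

```text
0.12658504049697605 49.38253588392399 [-4.42014483  0.21042223  5.54475912]
```

View pics/w3.png

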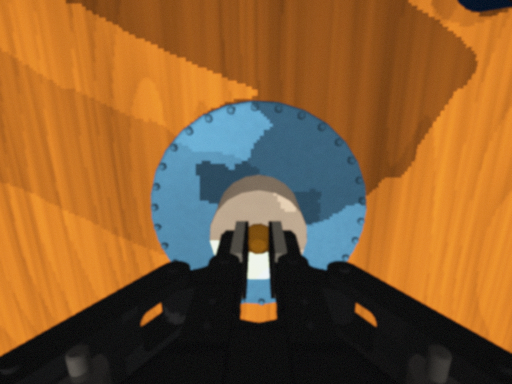

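The wrist picture shows the fingers at (240–275, 225–280) over the column's top, clasping the spigot (259,238), so the tips are about 60 mm up although the TCP reads 41 mm. A side view should explain it.

```bash
python3 - <<'E'
from h import *
im=capture('scene');c=camera_info('scene');o=observe();p=o['tool_pos'];print(p)
u,v=map(int,proj(c,p));x0,y0=u-65,v-75
cr=cv2.resize(cv2.cvtColor(im,cv2.COLOR_RGB2BGR)[y0:y0+110,x0:x0+130],None,fx=5,fy=5,interpolation=cv2.INTER_CUBIC)
for z,col in((0,(0,0,255)),(.014,(0,255,0))):
    a=proj(c,p-[0,0,z]);cv2.circle(cr,(int((a[0]-x0)*5),int((a[1]-y0)*5)),3,col,-1)
cv2.imwrite('pics/s1.png',cr)
w=camera_info('wrist');print('wrist cam',-np.array(w['R']).T@np.array(w['t']))
print('TCP in wrist',proj(w,p),'tip',proj(w,p-[0,0,.014]))
E
```

```text
[ 0.41483182 -0.14478176  0.04088447]
wrist cam [ 0.41469022 -0.07222085  0.20237892]
TCP in wrist (np.float64(259.049084369233), np.float64(224.6167278686234)) tip (np.float64(258.99733917427017), np.float64(215.89215220008768))
```

View pics/s1.png

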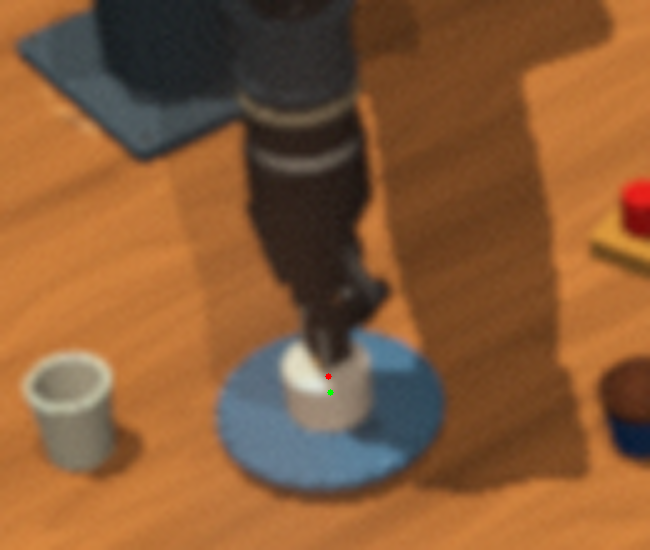

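The side view shows the fingertips resting on the column top (crop (330,350)), while the reported TCP (red dot) projects well below. The fingers therefore end roughly 30 mm short of the nominal tips. I'll open and go lower by that much, then check the gap.

{"op": "carry_out", "data": {
  "deltas": [
    [0,0,0,0,0,0,0],
    [0,0,0,0,0,0,0],
    [0,0,0,0,0,0,0],
    [0,0,0,0,0,-0.01,0],
    [0,0,0,0,0,-0.01,0],
    [0,0,0,0,0,-0.01,0],
    [0,0,0,0,0,-0.01,0]
  ]
}}

```text
time: 4.8
tool_pos: [0.4159, -0.1447, 0.0508]
eef_rot: [180.0, 0.0, 89.8]
ft_force: [0.5, -0.8, 0.3]
finger_gap: 0.998
finger_force: 0.0
```

```bash
python3 - <<'E'
from h import *
o=observe();print(o['tool_pos'],o['ft_force'],o['finger_gap'])
w=camera_info('wrist');snap('wrist','w4.png')
a=cv2.imread('pics/w4.png')
s=capture('scene');u,v=map(int,proj(camera_info('scene'),o['tool_pos']))
b=cv2.resize(cv2.cvtColor(s,cv2.COLOR_RGB2BGR)[v-55:v+40,u-36:u+36],None,fx=4,fy=4)[:384,:288]
b=cv2.copyMakeBorder(b,0,384-b.shape[0],0,0,0);cv2.imwrite('pics/wc4.png',np.hstack([a,b]))
E
```

```text
[ 0.41589096 -0.14474746  0.0507672 ] [ 0.50957583 -0.83292213  0.31038214] 0.9978558332715195
```

View pics/wc4.png

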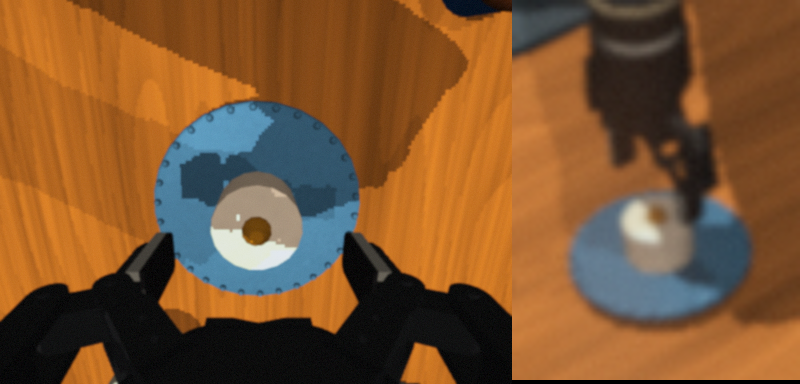

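Geometry from the picture: open tips at (173,233)/(344,233) with 85 mm between them lie 33 mm above the reported TCP, so everything is about 34 mm short, agreeing with the spigot grip. So I grip columns at reported z ≈ origin + 3 mm.

{"op": "carry_out", "data": {
  "deltas": [
    [0,0,0,0.002,0,0.015,0],
    [0,0,0,0.002,0,0.03,0],
    [0,0,0,0.002,0,0.042,0],
    [0,0,0,0.002,0,0.048,0],
    [0,0,0,0.002,0,0.048,0]
  ]
}}

```text
time: 5.32
tool_pos: [0.4139, -0.1418, 0.0005]
eef_rot: [-179.8, -0.1, 89.8]
ft_force: [-0.9, 0.4, -0.2]
finger_gap: 1.003
finger_force: 0.0
```

{"op": "carry_out", "data": {
  "deltas": [
    [0,0,0,0,0,0,0.2],
    [0,0,0,0,0,0,0.3],
    [0,0,0,0,0,0,0.4],
    [0,0,0,0,0,0,1],
    [0,0,0,0,0,0,1],
    [0,0,0,0,0,0,1],
    [0,0,0,0,0,0,1]
  ]
}}

```text
time: 5.9
tool_pos: [0.4157, -0.1432, 0.0038]
eef_rot: [180.0, 0.1, 89.8]
ft_force: [-2.8, 0.5, 5.7]
finger_gap: 0.636
finger_force: 65.4
```

Gap 0.636 ≈ 56 mm: column gripped. Lift.

{"op": "carry_out", "data": {
  "deltas": [
    [0,0,0,0,0,-0.008,1],
    [0,0,0,0,0,-0.022,1],
    [0,0,0,0,0,-0.042,1],
    [0,0,0,0,0,-0.065,1],
    [0,0,0,0,0,-0.088,1],
    [0,0,0,0,0,-0.105,1],
    [0,0,0,0,0,-0.112,1],
    [0,0,0,0,0,-0.112,1]
  ]
}}

```text
time: 6.57
tool_pos: [0.4166, -0.143, 0.1157]
eef_rot: [179.8, 0.1, 89.8]
ft_force: [0.1, -0.7, -6.8]
finger_gap: 0.641
finger_force: 65.0
```

{"op": "carry_out", "data": {
  "deltas": [
    [0,0,0,0.015,0.002,0,1],
    [0,0,0,0.04,0.005,0,1],
    [0,0,0,0.075,0.009,0,1],
    [0,0,0,0.11,0.013,0,1],
    [0,0,0,0.145,0.017,0,1],
    [0,0,0,0.18,0.021,0,1],
    [0,0,0,0.215,0.026,0,1],
    [0,0,0,0.25,0.03,0,1]
  ]
}}

```text
time: 7.23
tool_pos: [0.4446, 0.109, 0.1118]
eef_rot: [-179.8, 0.0, 89.8]
ft_force: [0.9, -0.7, -6.8]
finger_gap: 0.637
finger_force: 65.0
```

{"op": "carry_out", "data": {
  "deltas": [
    [0,0,0,0.035,0.004,0,1],
    [0,0,0,0.07,0.008,0,1],
    [0,0,0,0.105,0.012,0,1],
    [0,0,0,0.14,0.017,0,1],
    [0,0,0,0.175,0.021,0,1],
    [0,0,0,0.2,0.024,0,1],
    [0,0,0,0.215,0.026,0,1],
    [0,0,0,0.215,0.026,0,1]
  ]
}}

```text
time: 7.9
tool_pos: [0.4714, 0.3254, 0.111]
eef_rot: [-179.8, -0.0, 90.1]
ft_force: [0.4, -0.6, -6.4]
finger_gap: 0.634
finger_force: 65.2
```

```bash
python3 - <<'E'
from h import *
o=observe();p=o['tool_pos'];print(p,o['eef_rot'],o['q'].round(1),o['ft_force'],o['finger_gap'])
c=camera_info('scene');im=snap('scene','s2.png')
b=cv2.cvtColor(im,cv2.COLOR_RGB2BGR)[60:210,240:420];cv2.imwrite('pics/s2c.png',cv2.resize(b,None,fx=4,fy=4,interpolation=cv2.INTER_CUBIC))
b=cv2.imread('pics/scene0.png');h=cv2.cvtColor(b,cv2.COLOR_BGR2HSV);m=cv2.inRange(h,(18,120,120),(30,255,255));k=np.zeros_like(m);cv2.circle(k,(340,162),26,255,-1);m&=k
e=cv2.fitEllipse(cv2.convexHull(cv2.findNonZero(m)));print('gold from scene',e,pt(c,*e[0],.005))
E
```

```text
[0.47137374 0.32538132 0.1109673 ] [-1.79763871e+02 -3.66918988e-02  9.00616236e+01] [2.780e+01 1.010e+01 2.100e+00 8.220e+01 1.000e-01 1.178e+02] [ 0.37730355 -0.6310028  -6.38286602] 0.6341525818392324
gold from scene ((339.20111083984375, 161.5216522216797), (24.489585876464844, 42.47337341308594), 96.69450378417969) [0.48319228 0.38384956 0.005     ]
```

View pics/s2c.png

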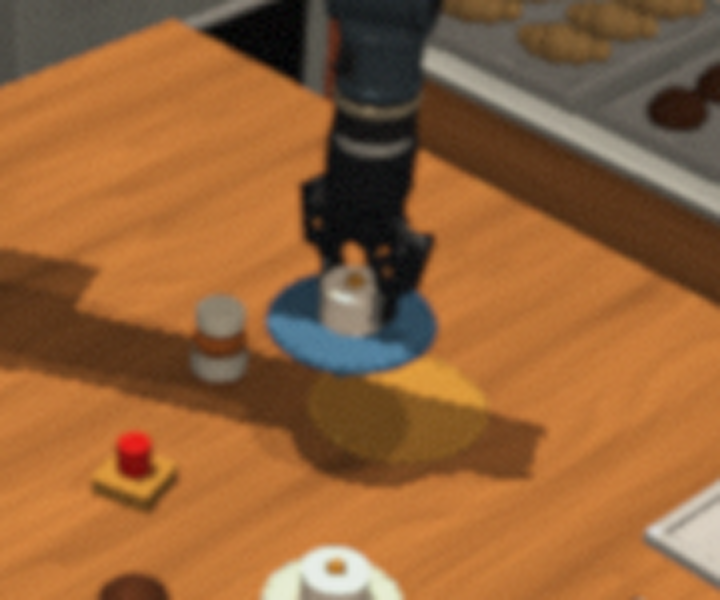

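The tier is held level; board centre ≈ (0.481,0.385).

{"op": "carry_out", "data": {
  "deltas": [
    [0,0,0,0.02,0.003,0,1],
    [0,0,0,0.045,0.007,0.01,1],
    [0,0,0,0.06,0.0095,0.025,1],
    [0,0,0,0.06,0.0095,0.045,1],
    [0,0,0,0.06,0.0095,0.065,1],
    [0,0,0,0.06,0.0095,0.08,1],
    [0,0,0,0.06,0.0095,0.088,1],
    [0,0,0,0.06,0.0095,0.088,1]
  ]
}}

```text
time: 8.62
tool_pos: [0.4796, 0.3794, 0.0216]
eef_rot: [-179.6, 0.3, 89.8]
ft_force: [-0.1, -0.3, -6.5]
finger_gap: 0.636
finger_force: 65.3
```

{"op": "carry_out", "data": {
  "deltas": [
    [0,0,0,0,0,0,1],
    [0,0,0,0,0,0.004,1],
    [0,0,0,0,0,0.008,1],
    [0,0,0,0,0,0.011,1],
    [0,0,0,0,0,0.013,1],
    [0,0,0,0,0,0.015,1],
    [0,0,0,0,0,0.015,1]
  ]
}}

```text
time: 9.2
tool_pos: [0.4823, 0.382, 0.011]
eef_rot: [-180.0, 0.0, 89.8]
ft_force: [-1.0, -0.1, -7.1]
finger_gap: 0.641
finger_force: 65.3
```

{"op": "carry_out", "data": {
  "deltas": [
    [0,0,0,0.002,-0.001,0.001,1],
    [0,0,0,0.002,-0.001,0.002,1],
    [0,0,0,0.002,-0.001,0.003,1],
    [0,0,0,0.002,-0.001,0.003,1]
  ]
}}

```text
time: 9.53
tool_pos: [0.4816, 0.3846, 0.009]
eef_rot: [180.0, -0.0, 89.8]
ft_force: [0.8, 1.3, -4.7]
finger_gap: 0.637
finger_force: 65.7
```

Contact is beginning (−7 → −4.7 N).

{"op": "carry_out", "data": {
  "deltas": [
    [0,0,0,0,0,0.001,1],
    [0,0,0,0,0,0.001,1],
    [0,0,0,0,0,0.0015,1]
  ]
}}

```text
time: 9.78
tool_pos: [0.4817, 0.3846, 0.0089]
eef_rot: [180.0, -0.1, 89.8]
ft_force: [-5.0, -0.9, 6.9]
finger_gap: 0.64
finger_force: 66.2
```

{"op": "carry_out", "data": {
  "deltas": [
    [0,0,0,0,0,0,0.3],
    [0,0,0,0,0,0,0],
    [0,0,0,0,0,0,0],
    [0,0,0,0,0,0,0],
    [0,0,0,0,0,-0.01,0],
    [0,0,0,0,0,-0.03,0],
    [0,0,0,0,0,-0.06,0],
    [0,0,0,0,0,-0.1,0]
  ]
}}

```text
time: 10.45
tool_pos: [0.4795, 0.3828, 0.1049]
eef_rot: [-179.7, 0.2, 89.8]
ft_force: [0.6, 0.6, -0.4]
finger_gap: 1.002
finger_force: 0.0
```

{"op": "carry_out", "data": {
  "deltas": [
    [0,0,0,-0.03,0.02,-0.01,0],
    [0,0,0,-0.06,0.04,-0.02,0],
    [0,0,0,-0.09,0.06,-0.03,0],
    [0,0,0,-0.12,0.08,-0.03,0],
    [0,0,0,-0.15,0.1,-0.03,0],
    [0,0,0,-0.18,0.125,-0.03,0],
    [0,0,0,-0.21,0.145,-0.03,0],
    [0,0,0,-0.235,0.155,-0.03,0]
  ]
}}

```text
time: 11.12
tool_pos: [0.6383, 0.146, 0.1375]
eef_rot: [179.9, 0.0, 89.7]
ft_force: [-0.3, 1.0, -1.3]
finger_gap: 0.999
finger_force: 0.0
```

```bash
cat >> h.py <<'E'
def seg(im,u,v,r,lo,hi):
    h=cv2.cvtColor(im,cv2.COLOR_RGB2HSV);m=cv2.inRange(h,lo,hi);k=np.zeros_like(m);cv2.circle(k,(int(u),int(v)),r,255,-1)
    n,l,s,ce=cv2.connectedComponentsWithStats(m&k);i=1+np.argmax(s[1:,4]);return ce[i],s[i]
BR=((15,120,60),(30,255,220)) # brass
E
python3 - <<'E'
from h import *
im=snap('top','t2.png');c=camera_info('top')
b=cv2.cvtColor(im,cv2.COLOR_RGB2BGR)
cv2.imwrite('pics/t2c.png',cv2.resize(b[130:260,90:270],None,fx=4,fy=4,interpolation=cv2.INTER_CUBIC))
o=observe();print(o['tool_pos'],o['eef_rot'],o['q'].round(1))
w=camera_info('wrist');wi=snap('wrist','w5.png')
print(proj(w,[.642,.137,.066]))
E
```

```text
[0.63960758 0.1408922  0.1372979 ] [179.81273552   0.27418646  89.44869621] [ 6.7 22.1 19.7 87.4 -0.3 97.3]
(np.float64(261.30006106834946), np.float64(194.14494496637994))
```

View pics/t2c.png

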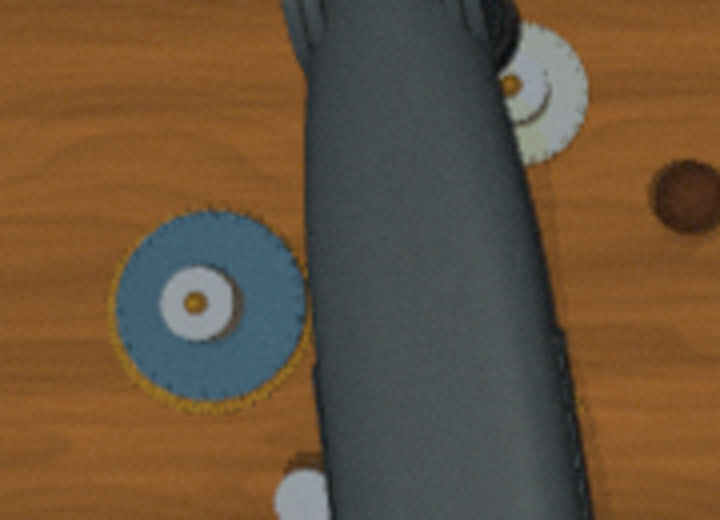

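Large tier sits concentric on the board, spigot at (138.8,205.8). Now I locate it and the medium spigot.

```bash
python3 - <<'E'
from h import *
c=camera_info('top');print('large',pt(c,138.75,205.75,.069))
im=cv2.cvtColor(cv2.imread('pics/w5.png'),cv2.COLOR_BGR2RGB);w=camera_info('wrist')
e,s=seg(im,261,194,18,*BR);print(e,s,pt(w,*e,.062))
t=cv2.cvtColor(cv2.imread('pics/t2.png'),cv2.COLOR_BGR2RGB);e,s=seg(t,139,206,6,*BR);print(e,s,pt(c,*e,.069))
print(observe()['tool_pos'])
E
```

```text
large [0.4816025  0.37804573 0.069     ]
[261.62337662 187.80519481] [253 180  18  18 231] [0.64075717 0.14473134 0.062     ]
[138.27777778 205.11111111] [136 203   5   5  18] [0.4835732  0.37946097 0.069     ]
[0.63809222 0.14392829 0.13728586]
```

```bash
python3 - <<'E'
from h import *
for i in range(2):
    w=camera_info('wrist');p=observe()['tool_pos'];im=capture('wrist')
    e,s=seg(im,261,188,22,*BR);P=pt(w,*e,.062);print(p,e,s,P,P-p)
E
```

```text
[0.63809222 0.14392829 0.13728586] [263.48695652 191.14347826] [255 183  18  18 230] [0.64236295 0.14166751 0.062     ] [ 0.00427073 -0.00226078 -0.07528586]
[0.63697661 0.14641635 0.13736256] [264.96330275 193.78899083] [257 186  17  17 218] [0.64245696 0.14183806 0.062     ] [ 0.00548035 -0.00457828 -0.07536256]
```

{"op": "carry_out", "data": {
  "deltas": [
    [0,0,0,-0.003,0.005,0.02,0],
    [0,0,0,-0.003,0.005,0.05,0],
    [0,0,0,-0.003,0.005,0.08,0],
    [0,0,0,-0.003,0.005,0.105,0],
    [0,0,0,-0.003,0.005,0.123,0],
    [0,0,0,-0.003,0.005,0.132,0],
    [0,0,0,-0.003,0.005,0.134,0],
    [0,0,0,-0.003,0.005,0.134,0]
  ]
}}

```text
time: 11.98
tool_pos: [0.6403, 0.1468, 0.003]
eef_rot: [-180.0, -0.0, 89.9]
ft_force: [-0.1, -0.4, -0.1]
finger_gap: 1.001
finger_force: 0.0
```

{"op": "carry_out", "data": {
  "deltas": [
    [0,0,0,0,0,0,0],
    [0,0,0,0,0,0,0],
    [0,0,0,0,0,0,0]
  ]
}}

```text
time: 12.23
tool_pos: [0.6424, 0.1461, 0.0051]
eef_rot: [179.8, -0.0, 89.8]
ft_force: [0.1, 0.7, 0.5]
finger_gap: 0.998
finger_force: 0.0
```

```bash
python3 - <<'E'
from h import *
for i in range(2):
    w=camera_info('wrist');p=observe()['tool_pos'];im=snap('wrist','w6.png')
    u=proj(w,[.6424,.1415,.064]);e,s=seg(im,*u,40,*BR);P=pt(w,*e,.062);print(p,u,e,s,P,P-p)
E
```

```text
[0.64241803 0.14606375 0.00513849] (np.float64(259.99332899929055), np.float64(291.9532415467272)) [260.21185702 285.73931997] [ 241  268   39   38 1147] [0.64251853 0.14311011 0.062     ] [ 0.0001005  -0.00295364  0.05686151]
[0.64218827 0.14592098 0.00480187] (np.float64(260.50915937665087), np.float64(292.25910796536164)) [260.6978355  285.94805195] [ 242  268   39   38 1155] [0.64250724 0.14314683 0.062     ] [ 0.00031897 -0.00277416  0.05719813]
```

Spigot 3 mm off along the pads only. Correct and grip, then lift.

{"op": "carry_out", "data": {
  "deltas": [
    [0,0,0,-0.003,0,0.001,0],
    [0,0,0,-0.003,0,0.001,0.2],
    [0,0,0,-0.003,0,0.001,0.4],
    [0,0,0,-0.003,0,0.001,1],
    [0,0,0,-0.003,0,0.001,1],
    [0,0,0,-0.003,0,0.001,1],
    [0,0,0,-0.003,0,0.001,1],
    [0,0,0,-0.003,0,0.001,1]
  ]
}}

```text
time: 13.0
tool_pos: [0.6421, 0.1426, 0.0028]
eef_rot: [179.8, 0.0, 89.8]
ft_force: [3.2, -0.8, 3.4]
finger_gap: 0.641
finger_force: 64.8
```

```bash
python3 - <<'E'
from h import *
o=observe();w=camera_info('wrist');p=o['tool_pos'];im=snap('wrist','w7.png')
e,s=seg(im,260,290,40,*BR);P=pt(w,*e,.062);print(o['finger_gap'],p,e,s,P,P-p)
E
```

```text
0.6414638369225865 [0.64212822 0.14258229 0.00282737] [258.17112733 282.11192214] [ 239  263   40   40 1233] [0.64141163 0.14314549 0.062     ] [-0.00071659  0.00056319  0.05917263]
```

{"op": "carry_out", "data": {
  "deltas": [
    [0,0,0,0,0,-0.01,1],
    [0,0,0,0,0,-0.03,1],
    [0,0,0,0,0,-0.055,1],
    [0,0,0,0,0,-0.085,1],
    [0,0,0,0,0,-0.115,1],
    [0,0,0,0,0,-0.14,1],
    [0,0,0,0,0,-0.15,1],
    [0,0,0,0,0,-0.15,1]
  ]
}}

```text
time: 13.72
tool_pos: [0.6413, 0.1431, 0.1542]
eef_rot: [179.9, -0.0, 89.8]
ft_force: [0.5, -0.4, -4.8]
finger_gap: 0.641
finger_force: 64.4
```

Medium tier is centred in the grip. Forward kinematics and bias-corrected top view agree on the large tier at (0.482,0.385).

{"op": "carry_out", "data": {
  "deltas": [
    [0,0,0,0.012,-0.008,0,1],
    [0,0,0,0.035,-0.022,0,1],
    [0,0,0,0.06,-0.04,0,1],
    [0,0,0,0.09,-0.06,0,1],
    [0,0,0,0.12,-0.08,0,1],
    [0,0,0,0.15,-0.1,0,1],
    [0,0,0,0.175,-0.118,0,1],
    [0,0,0,0.2,-0.132,0,1]
  ]
}}

```text
time: 14.38
tool_pos: [0.5046, 0.3438, 0.1476]
eef_rot: [-179.5, 0.2, 89.9]
ft_force: [-0.2, -0.1, -5.1]
finger_gap: 0.641
finger_force: 64.7
```

{"op": "carry_out", "data": {
  "deltas": [
    [0,0,0,0.015,-0.01,0,1],
    [0,0,0,0.03,-0.02,0,1],
    [0,0,0,0.038,-0.025,0,1],
    [0,0,0,0.042,-0.027,0,1],
    [0,0,0,0.042,-0.027,0.02,1],
    [0,0,0,0.042,-0.027,0.04,1],
    [0,0,0,0.042,-0.027,0.06,1],
    [0,0,0,0.042,-0.027,0.06,1]
  ]
}}

```text
time: 15.05
tool_pos: [0.4789, 0.3819, 0.0847]
eef_rot: [-179.4, 0.4, 89.8]
ft_force: [-1.4, -0.8, -6.5]
finger_gap: 0.64
finger_force: 64.8
```

{"op": "carry_out", "data": {
  "deltas": [
    [0,0,0,0,0,0,1],
    [0,0,0,0,0,0,1],
    [0,0,0,0,0,0,1],
    [0,0,0,0,0,0,1]
  ]
}}

```text
time: 15.38
tool_pos: [0.4839, 0.3857, 0.094]
eef_rot: [179.8, -0.1, 89.8]
ft_force: [0.4, -0.0, -5.2]
finger_gap: 0.643
finger_force: 64.8
```

```bash
python3 - <<'E'
from h import *
o=observe();print(o['tool_pos'],o['eef_rot'],o['ft_force'])
b=cv2.cvtColor(capture('scene'),cv2.COLOR_RGB2BGR)[90:200,270:400];b=cv2.resize(b,None,fx=4,fy=4,interpolation=cv2.INTER_CUBIC)
cv2.imwrite('pics/s3c.png',b)
E
```

```text
[0.4838999  0.38571885 0.09399668] [ 1.79828672e+02 -1.04329524e-01  8.98051105e+01] [ 0.42797664 -0.04672799 -5.15810076]
```

View pics/s3c.png

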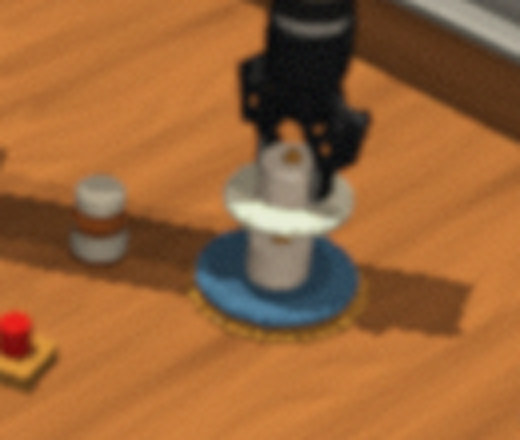

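Columns line up (upper 288, lower 279, as perspective predicts). Lower towards seating at TCP z ≈ 0.064.

{"op": "carry_out", "data": {
  "deltas": [
    [0,0,0,0,-0.002,0.004,1],
    [0,0,0,0,-0.002,0.009,1],
    [0,0,0,0,-0.002,0.014,1],
    [0,0,0,0,-0.002,0.018,1],
    [0,0,0,0,-0.002,0.022,1],
    [0,0,0,0,-0.002,0.024,1],
    [0,0,0,0,-0.002,0.024,1]
  ]
}}

```text
time: 16.02
tool_pos: [0.4799, 0.3848, 0.0667]
eef_rot: [-179.9, 0.1, 89.8]
ft_force: [0.5, -0.3, -4.7]
finger_gap: 0.635
finger_force: 64.8
```

{"op": "carry_out", "data": {
  "deltas": [
    [0,0,0,0,0,0.001,1],
    [0,0,0,0,0,0.002,1],
    [0,0,0,0,0,0.003,1],
    [0,0,0,0,0,0.004,1],
    [0,0,0,0,0,0.004,1]
  ]
}}

```text
time: 16.43
tool_pos: [0.4807, 0.3853, 0.064]
eef_rot: [180.0, -0.0, 89.8]
ft_force: [0.5, -0.3, -5.2]
finger_gap: 0.642
finger_force: 65.1
```

{"op": "carry_out", "data": {
  "deltas": [
    [0,0,0,0,0,0.001,1],
    [0,0,0,0,0,0.002,1],
    [0,0,0,0,0,0.002,1]
  ]
}}

```text
time: 16.68
tool_pos: [0.4808, 0.3854, 0.0638]
eef_rot: [179.9, -0.0, 89.8]
ft_force: [-3.0, -2.8, 3.8]
finger_gap: 0.642
finger_force: 65.7
```

Seated at 0.0638 as predicted. Release, rise, go towards the terracotta tier near (0.666,-0.158).

{"op": "carry_out", "data": {
  "deltas": [
    [0,0,0,0,0,0,0.3],
    [0,0,0,0,0,0,0],
    [0,0,0,0,0,0,0],
    [0,0,0,0,0,0,0],
    [0,0,0,0,0,-0.01,0],
    [0,0,0,0,0,-0.03,0],
    [0,0,0,0,0,-0.06,0],
    [0,0,0,0,0,-0.08,0]
  ]
}}

```text
time: 17.35
tool_pos: [0.4811, 0.3855, 0.1447]
eef_rot: [179.9, -0.1, 89.8]
ft_force: [0.5, -0.0, 0.6]
finger_gap: 0.998
finger_force: 0.0
```

```bash
python3 - <<'E'
from h import *
for i in range(2):
    o=observe();w=camera_info('wrist');p=o['tool_pos'];im=snap('wrist','w8.png')
u=proj(w,[.481,.385,.123]);e,s=seg(im,*u,30,*BR);P=pt(w,*e,.119);print(p,u,e,s,P,P-p)
E
```

```text
[0.48333615 0.3869613  0.14991124] (np.float64(255.2683827410727), np.float64(211.67928674830384)) [254.03800475 212.02375297] [243 201  23  23 421] [0.48009526 0.38318405 0.119     ] [-0.0032409  -0.00377725 -0.03091124]
```

View pics/w8.png

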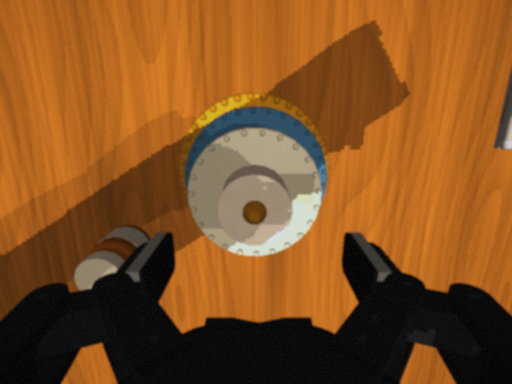

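Medium tier is seated concentrically, spigot at (254,212) → (0.480,0.384). Go to the small tier.

{"op": "carry_out", "data": {
  "deltas": [
    [0,0,0,-0.035,0.012,0,0],
    [0,0,0,-0.073,0.024,0,0],
    [0,0,0,-0.11,0.037,0,0],
    [0,0,0,-0.148,0.05,0,0],
    [0,0,0,-0.186,0.063,0,0],
    [0,0,0,-0.224,0.076,0,0],
    [0,0,0,-0.262,0.089,0,0],
    [0,0,0,-0.3,0.102,0,0]
  ]
}}

```text
time: 18.12
tool_pos: [0.5817, 0.083, 0.1415]
eef_rot: [-180.0, -0.0, 89.8]
ft_force: [0.5, -0.0, -0.0]
finger_gap: 1.007
finger_force: 0.0
```

{"op": "carry_out", "data": {
  "deltas": [
    [0,0,0,-0.038,0.013,0,0],
    [0,0,0,-0.076,0.026,0,0],
    [0,0,0,-0.114,0.039,0,0],
    [0,0,0,-0.152,0.052,0,0],
    [0,0,0,-0.19,0.064,0,0],
    [0,0,0,-0.22,0.075,0,0],
    [0,0,0,-0.243,0.083,0,0],
    [0,0,0,-0.243,0.083,0,0]
  ]
}}

```text
time: 18.78
tool_pos: [0.6644, -0.1641, 0.1401]
eef_rot: [-180.0, 0.1, 89.5]
ft_force: [-0.2, 0.7, 0.0]
finger_gap: 0.999
finger_force: 0.0
```

{"op": "carry_out", "data": {
  "deltas": [
    [0,0,0,0,0,0,0],
    [0,0,0,0,0,0,0],
    [0,0,0,0,0,0,0],
    [0,0,0,0,0,0,0]
  ]
}}

```text
time: 19.12
tool_pos: [0.6638, -0.1569, 0.1421]
eef_rot: [-180.0, -0.0, 89.9]
ft_force: [0.0, 0.8, -0.2]
finger_gap: 1.004
finger_force: 0.0
```

```bash
python3 - <<'E'
from h import *
for i in range(2):
    o=observe();w=camera_info('wrist');p=o['tool_pos'];im=snap('wrist','w9.png')
    u=proj(w,[.666,-.158,.064]);e,s=seg(im,*u,20,*BR);P=pt(w,*e,.062);print(p,u,e,s,P,P-p)
print(o['q'].round(1))
E
```

```text
[ 0.66379964 -0.15686348  0.142136  ] (np.float64(261.1815647722032), np.float64(189.20978920428712)) [263.01769912 190.96902655] [255 183  17  17 226] [ 0.66765873 -0.16025698  0.062     ] [ 0.00385908 -0.0033935  -0.080136  ]
[ 0.66386492 -0.15690404  0.14221425] (np.float64(261.0892292177058), np.float64(189.08926300164737)) [262.96491228 190.78508772] [255 183  17  17 228] [ 0.66769385 -0.16019772  0.062     ] [ 0.00382893 -0.00329368 -0.08021425]
[-18.9  26.8  26.4  89.6   0.   71.1]
```

{"op": "carry_out", "data": {
  "deltas": [
    [0,0,0,-0.003,0.004,0.025,0],
    [0,0,0,-0.003,0.004,0.055,0],
    [0,0,0,-0.003,0.004,0.085,0],
    [0,0,0,-0.003,0.004,0.11,0],
    [0,0,0,-0.003,0.004,0.128,0],
    [0,0,0,-0.003,0.004,0.137,0],
    [0,0,0,-0.003,0.004,0.139,0],
    [0,0,0,-0.003,0.004,0.139,0]
  ]
}}

```text
time: 19.88
tool_pos: [0.6677, -0.1608, 0.0028]
eef_rot: [-180.0, -0.0, 89.9]
ft_force: [-0.2, -0.2, 0.5]
finger_gap: 1.001
finger_force: 0.0
```

{"op": "carry_out", "data": {
  "deltas": [
    [0,0,0,0,0,0,0],
    [0,0,0,0,0,0,0],
    [0,0,0,0,0,0,0]
  ]
}}

```text
time: 20.13
tool_pos: [0.6695, -0.1618, 0.0053]
eef_rot: [179.8, 0.1, 89.8]
ft_force: [0.9, -0.4, -0.1]
finger_gap: 1.002
finger_force: 0.0
```

```bash
python3 - <<'E'
from h import *
for i in range(2):
    o=observe();w=camera_info('wrist');p=o['tool_pos'];im=snap('wrist','w10.png')
    u=proj(w,[.6677,-.1605,.064]);e,s=seg(im,*u,40,*BR);P=pt(w,*e,.062);print(p,u,e,s,P,P-p)
E
```

```text
[ 0.66949281 -0.16183631  0.00527279] (np.float64(255.7410347639057), np.float64(279.9374299041246)) [256.03080766 273.82847627] [ 237  255   39   39 1201] [ 0.66782539 -0.15890942  0.062     ] [-0.00166741  0.00292689  0.05672721]
[ 0.66921751 -0.16178698  0.00486536] (np.float64(256.28916644423947), np.float64(280.5592335901754)) [256.55223881 274.48507463] [ 237  256   40   39 1206] [ 0.66781538 -0.15893804  0.062     ] [-0.00140213  0.00284894  0.05713464]
```

{"op": "carry_out", "data": {
  "deltas": [
    [0,0,0,0.003,-0.001,0.001,0],
    [0,0,0,0.003,-0.001,0.001,0.2],
    [0,0,0,0.003,-0.001,0.001,0.4],
    [0,0,0,0.003,-0.001,0.001,1],
    [0,0,0,0.003,-0.001,0.001,1],
    [0,0,0,0.003,-0.001,0.001,1],
    [0,0,0,0.003,-0.001,0.001,1],
    [0,0,0,0.003,-0.001,0.001,1]
  ]
}}

```text
time: 20.9
tool_pos: [0.6676, -0.1584, 0.0025]
eef_rot: [179.9, 0.0, 89.8]
ft_force: [1.7, 1.5, 2.4]
finger_gap: 0.642
finger_force: 64.4
```

```bash
python3 - <<'E'
from h import *
o=observe();w=camera_info('wrist');p=o['tool_pos'];im=snap('wrist','w11.png')
e,s=seg(im,258,282,40,*BR);P=pt(w,*e,.062);print(o['finger_gap'],p,e,s,P,P-p)
E
```

```text
0.642449392025555 [ 0.66756853 -0.1584478   0.00246003] [258.09054163 284.88763137] [ 238  266   41   40 1237] [ 0.66685598 -0.15899988  0.062     ] [-0.00071255 -0.00055208  0.05953997]
```

{"op": "carry_out", "data": {
  "deltas": [
    [0,0,0,0,0,-0.01,1],
    [0,0,0,0,0,-0.035,1],
    [0,0,0,0,0,-0.065,1],
    [0,0,0,0,0,-0.1,1],
    [0,0,0,0,0,-0.135,1],
    [0,0,0,0,0,-0.165,1],
    [0,0,0,0,0,-0.18,1],
    [0,0,0,0,0,-0.18,1]
  ]
}}

```text
time: 21.62
tool_pos: [0.6685, -0.1591, 0.1873]
eef_rot: [179.6, 0.2, 89.8]
ft_force: [-0.0, -0.8, -2.3]
finger_gap: 0.64
finger_force: 64.2
```

Gripped and lifted. Carry to the stack.

{"op": "carry_out", "data": {
  "deltas": [
    [0,0,0,0.015,-0.005,0,1],
    [0,0,0,0.045,-0.015,0,1],
    [0,0,0,0.08,-0.027,0,1],
    [0,0,0,0.115,-0.039,0,1],
    [0,0,0,0.15,-0.051,0,1],
    [0,0,0,0.185,-0.063,0,1],
    [0,0,0,0.22,-0.076,0,1],
    [0,0,0,0.255,-0.088,0,1]
  ]
}}

```text
time: 22.28
tool_pos: [0.5768, 0.0982, 0.1786]
eef_rot: [-179.7, 0.0, 89.8]
ft_force: [0.3, 0.5, -2.4]
finger_gap: 0.637
finger_force: 64.3
```

{"op": "carry_out", "data": {
  "deltas": [
    [0,0,0,0.035,-0.012,0,1],
    [0,0,0,0.07,-0.024,0,1],
    [0,0,0,0.105,-0.036,0,1],
    [0,0,0,0.14,-0.048,0,1],
    [0,0,0,0.175,-0.06,0,1],
    [0,0,0,0.21,-0.072,0,1],
    [0,0,0,0.235,-0.081,0,1],
    [0,0,0,0.25,-0.086,0,1]
  ]
}}

```text
time: 22.95
tool_pos: [0.491, 0.3494, 0.1785]
eef_rot: [-179.7, 0.1, 90.0]
ft_force: [0.5, -0.3, -3.1]
finger_gap: 0.641
finger_force: 64.3
```

{"op": "carry_out", "data": {
  "deltas": [
    [0,0,0,0.015,-0.005,0,1],
    [0,0,0,0.03,-0.01,0,1],
    [0,0,0,0.039,-0.013,0,1],
    [0,0,0,0.039,-0.013,0,1],
    [0,0,0,0.039,-0.013,0.01,1],
    [0,0,0,0.039,-0.013,0.02,1],
    [0,0,0,0.039,-0.013,0.03,1],
    [0,0,0,0.039,-0.013,0.03,1]
  ]
}}

```text
time: 23.62
tool_pos: [0.4802, 0.384, 0.1476]
eef_rot: [-179.7, 0.2, 89.8]
ft_force: [-0.7, 0.2, -3.8]
finger_gap: 0.642
finger_force: 64.3
```

{"op": "carry_out", "data": {
  "deltas": [
    [0,0,0,0,0,0,1],
    [0,0,0,0,0,0,1],
    [0,0,0,0,0,0,1],
    [0,0,0,0,0,0,1]
  ]
}}

```text
time: 23.95
tool_pos: [0.4821, 0.3863, 0.1528]
eef_rot: [179.9, -0.1, 89.8]
ft_force: [-0.0, 0.3, -3.1]
finger_gap: 0.639
finger_force: 64.3
```

{"op": "carry_out", "data": {
  "deltas": [
    [0,0,0,0,-0.001,0.004,1],
    [0,0,0,0,-0.001,0.009,1],
    [0,0,0,0,-0.001,0.014,1],
    [0,0,0,0,-0.001,0.019,1],
    [0,0,0,0,-0.001,0.023,1],
    [0,0,0,0,-0.001,0.025,1],
    [0,0,0,0,-0.001,0.025,1]
  ]
}}

```text
time: 24.53
tool_pos: [0.48, 0.3859, 0.1257]
eef_rot: [-179.9, 0.1, 89.8]
ft_force: [-0.1, -0.0, -3.3]
finger_gap: 0.638
finger_force: 64.3
```

{"op": "carry_out", "data": {
  "deltas": [
    [0,0,0,0,0,0.001,1],
    [0,0,0,0,0,0.002,1],
    [0,0,0,0,0,0.003,1],
    [0,0,0,0,0,0.003,1],
    [0,0,0,0,0,0.003,1]
  ]
}}

```text
time: 24.95
tool_pos: [0.4806, 0.3863, 0.124]
eef_rot: [180.0, -0.0, 89.8]
ft_force: [0.2, 0.0, -3.6]
finger_gap: 0.64
finger_force: 64.3
```

{"op": "carry_out", "data": {
  "deltas": [
    [0,0,0,0,0,0.001,1],
    [0,0,0,0,0,0.002,1],
    [0,0,0,0,0,0.003,1],
    [0,0,0,0,0,0.004,1],
    [0,0,0,0,0,0.005,1],
    [0,0,0,0,0,0.005,1]
  ]
}}

```text
time: 25.45
tool_pos: [0.4806, 0.3862, 0.1195]
eef_rot: [180.0, -0.0, 89.8]
ft_force: [-1.3, -0.4, -0.4]
finger_gap: 0.641
finger_force: 64.6
```

Seated. Release, rise and check.

{"op": "carry_out", "data": {
  "deltas": [
    [0,0,0,0,0,0,0.3],
    [0,0,0,0,0,0,0],
    [0,0,0,0,0,0,0],
    [0,0,0,0,0,0,0],
    [0,0,0,0,0,-0.01,0],
    [0,0,0,0,0,-0.03,0],
    [0,0,0,0,0,-0.06,0],
    [0,0,0,0,0,-0.08,0]
  ]
}}

```text
time: 26.12
tool_pos: [0.4809, 0.3864, 0.2018]
eef_rot: [179.9, -0.1, 89.8]
ft_force: [0.2, -0.3, 0.3]
finger_gap: 0.997
finger_force: 0.0
```

{"op": "carry_out", "data": {
  "deltas": [
    [0,0,0,0,0,0,0],
    [0,0,0,0,0,0,0],
    [0,0,0,0,0,0,0]
  ]
}}

```text
time: 26.37
tool_pos: [0.4806, 0.3862, 0.1989]
eef_rot: [180.0, -0.0, 89.8]
ft_force: [0.4, -0.1, -0.6]
finger_gap: 1.002
finger_force: 0.0
```

```bash
python3 - <<'E'
from h import *
o=observe();w=camera_info('wrist');p=o['tool_pos'];im=snap('wrist','w12.png')
u=proj(w,[.481,.385,.18]);e,s=seg(im,*u,30,*BR);P=pt(w,*e,.175);print(p,u,e,s,P,P-p)
b=cv2.cvtColor(capture('scene'),cv2.COLOR_RGB2BGR)[90:186,300:372]
cv2.imwrite('pics/wc12.png',np.hstack([cv2.imread('pics/w12.png'),cv2.resize(b,None,fx=4,fy=4,interpolation=cv2.INTER_CUBIC)]))
E
```

```text
[0.48062601 0.3862204  0.19890067] (np.float64(259.4779268322667), np.float64(214.79359425251823)) [257.90021692 215.06724512] [246 203  25  25 461] [0.47991476 0.38275801 0.175     ] [-0.00071125 -0.00346239 -0.02390067]
```

View pics/wc12.png

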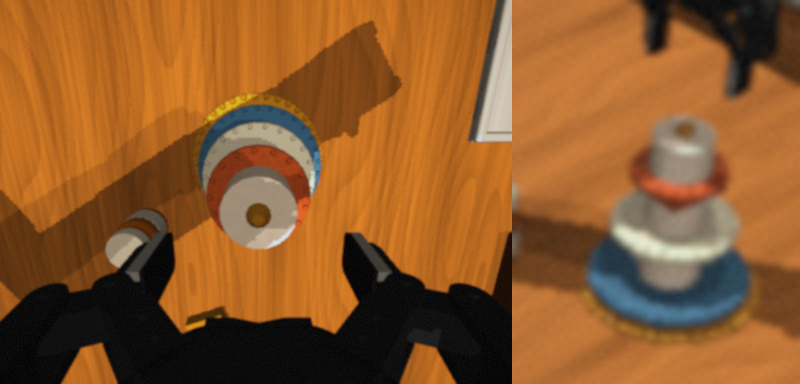

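Three tiers stand concentric and level. Fetch the finial near (0.409,0.129).

{"op": "carry_out", "data": {
  "deltas": [
    [0,0,0,-0.03,-0.008,0,0],
    [0,0,0,-0.068,-0.019,0,0],
    [0,0,0,-0.106,-0.03,0,0],
    [0,0,0,-0.144,-0.04,0.005,0],
    [0,0,0,-0.182,-0.051,0.015,0],
    [0,0,0,-0.217,-0.061,0.03,0],
    [0,0,0,-0.243,-0.068,0.05,0],
    [0,0,0,-0.257,-0.072,0.07,0]
  ]
}}

```text
time: 27.13
tool_pos: [0.4062, 0.1268, 0.1273]
eef_rot: [-179.9, 0.1, 89.7]
ft_force: [0.2, -0.3, -0.4]
finger_gap: 0.999
finger_force: 0.0
```

{"op": "carry_out", "data": {
  "deltas": [
    [0,0,0,0,0,0.01,0],
    [0,0,0,0,0,0.01,0],
    [0,0,0,0,0,0.01,0],
    [0,0,0,0,0,0.01,0],
    [0,0,0,0,0,0.01,0]
  ]
}}

```text
time: 27.55
tool_pos: [0.4089, 0.1304, 0.1202]
eef_rot: [179.9, -0.0, 89.9]
ft_force: [0.3, 0.2, 0.1]
finger_gap: 1.002
finger_force: 0.0
```

```bash
python3 - <<'E'
from h import *
o=observe();w=camera_info('wrist');p=o['tool_pos'];im=snap('wrist','w13.png')
u=proj(w,[.409,.129,.052]);print(p,u)
h=cv2.cvtColor(im,cv2.COLOR_RGB2HSV);
e,s=seg(im,*u,70,(0,190,170),(8,255,255));print('bright red top',e,s,pt(w,*e,.052),pt(w,*e,.052)-p)
E
```

```text
[0.40894096 0.13044267 0.12016863] (np.float64(258.62410390724756), np.float64(192.99472997021854))
bright red top [256.62592593 193.58395062] [240 179  34  31 810] [0.40730281 0.128481   0.052     ] [-0.00163815 -0.00196167 -0.06816863]
```

View pics/w13.png

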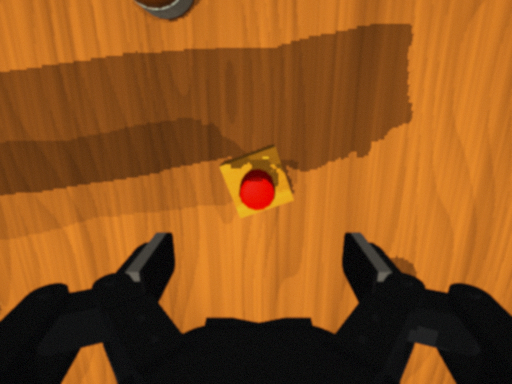

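Finial: knob (257,195), right between the fingers. Descend and look at centring numerically.

{"op": "carry_out", "data": {
  "deltas": [
    [0,0,0,0,-0.0015,0.02,0],
    [0,0,0,0,-0.0015,0.045,0],
    [0,0,0,0,-0.0015,0.07,0],
    [0,0,0,0,-0.0015,0.092,0],
    [0,0,0,0,-0.0015,0.108,0],
    [0,0,0,0,-0.0015,0.116,0],
    [0,0,0,0,-0.0015,0.118,0],
    [0,0,0,0,-0.0015,0.118,0]
  ]
}}

```text
time: 28.27
tool_pos: [0.4066, 0.1298, 0.0012]
eef_rot: [180.0, -0.0, 89.9]
ft_force: [0.1, 0.8, 0.7]
finger_gap: 0.996
finger_force: 0.0
```

{"op": "carry_out", "data": {
  "deltas": [
    [0,0,0,0,0,0,0],
    [0,0,0,0,0,0,0],
    [0,0,0,0,0,0,0]
  ]
}}

```text
time: 28.52
tool_pos: [0.4077, 0.1297, 0.0024]
eef_rot: [179.8, -0.0, 89.8]
ft_force: [0.1, -0.1, -0.4]
finger_gap: 1.001
finger_force: 0.0
```

```bash
python3 - <<'E'
from h import *
o=observe();w=camera_info('wrist');p=o['tool_pos'];im=snap('wrist','w14.png')
u=proj(w,[.4073,.1295,.052]);print(p,u)
h=cv2.cvtColor(im,cv2.COLOR_RGB2HSV);m=(h[...,0]<8)&(h[...,1]>180)
col=m[:,int(u[0])];r=np.where(col)[0];print('rows',r.min(),r.max());v=h[r.min():r.max()+1:5,int(u[0]),2];print(v)
rr=np.array([np.r_[np.where(m[y,150:370])[0][[0,-1]]+150] for y in range(r.min(),r.max(),8) if m[y].any()]);print(rr.tolist())
e,s=seg(im,*u,90,(0,190,170),(8,255,255));print(e,s,pt(w,*e,.052)-p)
E
```

```text
[0.40768645 0.12968346 0.00235833] (np.float64(258.92828980761476), np.float64(270.5457683798728))
rows 217 298
[117 113 114 116 117 139 182 171 173 175 171 173 170 170 168 164 177]
[[257, 263], [239, 278], [233, 284], [231, 287], [230, 288], [228, 290], [227, 291], [228, 290], [231, 288], [236, 282], [250, 269]]
[257.43100693 266.68620139] [ 228  244   62   55 1877] [-0.0010496   0.00179131  0.04964167]
```

{"op": "carry_out", "data": {
  "deltas": [
    [0,0,0,0.001,0,0,0.2],
    [0,0,0,0.001,0,0,0.4],
    [0,0,0,0.001,0,0,0.55],
    [0,0,0,0.001,0,0,1],
    [0,0,0,0.001,0,0,1],
    [0,0,0,0.001,0,0,1],
    [0,0,0,0.001,0,0,1],
    [0,0,0,0.001,0,0,1]
  ]
}}

```text
time: 29.23
tool_pos: [0.4068, 0.1305, 0.0013]
eef_rot: [179.9, -0.0, 89.8]
ft_force: [0.9, -0.4, 1.3]
finger_gap: 0.36
finger_force: 59.4
```

{"op": "carry_out", "data": {
  "deltas": [
    [0,0,0,0,0,-0.01,1],
    [0,0,0,0,0,-0.04,1],
    [0,0,0,0,0,-0.08,1],
    [0,0,0,0,0,-0.12,1],
    [0,0,0,0,0,-0.16,1],
    [0,0,0,0,0,-0.2,1],
    [0,0,0,0,0,-0.23,1],
    [0,0,0,0,0,-0.24,1]
  ]
}}

```text
time: 29.9
tool_pos: [0.408, 0.1307, 0.2468]
eef_rot: [179.5, -0.1, 89.8]
ft_force: [-0.2, 0.7, -0.6]
finger_gap: 0.357
finger_force: 59.6
```

{"op": "carry_out", "data": {
  "deltas": [
    [0,0,0,0.02,0.006,0,1],
    [0,0,0,0.055,0.016,0,1],
    [0,0,0,0.093,0.027,0,1],
    [0,0,0,0.131,0.038,0,1],
    [0,0,0,0.169,0.049,0,1],
    [0,0,0,0.205,0.059,0,1],
    [0,0,0,0.235,0.067,0,1],
    [0,0,0,0.255,0.073,0,1]
  ]
}}

```text
time: 30.57
tool_pos: [0.4792, 0.3878, 0.238]
eef_rot: [-179.8, 0.1, 90.0]
ft_force: [0.5, -0.6, -1.5]
finger_gap: 0.352
finger_force: 59.7
```

{"op": "carry_out", "data": {
  "deltas": [
    [0,0,0,0,0,0,1],
    [0,0,0,0,0,0,1],
    [0,0,0,0,0,0.008,1],
    [0,0,0,0,0,0.018,1],
    [0,0,0,0,0,0.028,1],
    [0,0,0,0,0,0.034,1],
    [0,0,0,0,0,0.034,1],
    [0,0,0,0,0,0.034,1]
  ]
}}

```text
time: 31.23
tool_pos: [0.4796, 0.3843, 0.2062]
eef_rot: [-179.9, 0.1, 89.8]
ft_force: [0.7, -0.5, -1.1]
finger_gap: 0.357
finger_force: 59.8
```

{"op": "carry_out", "data": {
  "deltas": [
    [0,0,0,0,0,0,1],
    [0,0,0,0,0,0,1],
    [0,0,0,0,0,0,1]
  ]
}}

```text
time: 31.48
tool_pos: [0.4804, 0.3854, 0.2078]
eef_rot: [179.9, -0.0, 89.8]
ft_force: [-0.4, -0.2, -0.8]
finger_gap: 0.357
finger_force: 59.8
```

{"op": "carry_out", "data": {
  "deltas": [
    [0,0,0,0,0,0.005,1],
    [0,0,0,0,0,0.01,1],
    [0,0,0,0,0,0.015,1],
    [0,0,0,0,0,0.02,1],
    [0,0,0,0,0,0.024,1],
    [0,0,0,0,0,0.026,1],
    [0,0,0,0,0,0.026,1],
    [0,0,0,0,0,0.026,1]
  ]
}}

```text
time: 32.15
tool_pos: [0.48, 0.3852, 0.1807]
eef_rot: [-180.0, 0.0, 89.8]
ft_force: [0.1, 0.6, -1.5]
finger_gap: 0.357
finger_force: 59.8
```

{"op": "carry_out", "data": {
  "deltas": [
    [0,0,0,0,0,0.001,1],
    [0,0,0,0,0,0.002,1],
    [0,0,0,0,0,0.003,1],
    [0,0,0,0,0,0.004,1],
    [0,0,0,0,0,0.005,1],
    [0,0,0,0,0,0.006,1],
    [0,0,0,0,0,0.006,1]
  ]
}}

```text
time: 32.73
tool_pos: [0.4799, 0.3852, 0.1745]
eef_rot: [-180.0, 0.0, 89.8]
ft_force: [0.0, 0.1, -1.6]
finger_gap: 0.358
finger_force: 59.8
```

{"op": "carry_out", "data": {
  "deltas": [
    [0,0,0,0,0,0.0005,1],
    [0,0,0,0,0,0.001,1],
    [0,0,0,0,0,0.001,1]
  ]
}}

```text
time: 32.98
tool_pos: [0.4801, 0.3852, 0.1743]
eef_rot: [180.0, -0.0, 89.8]
ft_force: [-0.3, 0.1, -0.1]
finger_gap: 0.357
finger_force: 59.8
```

Seated at 0.1743 as predicted. Release and retreat up.

{"op": "carry_out", "data": {
  "deltas": [
    [0,0,0,0,0,0,0.4],
    [0,0,0,0,0,0,0],
    [0,0,0,0,0,0,0],
    [0,0,0,0,0,0,0],
    [0,0,0,0,0,0,0],
    [0,0,0,0,0,-0.01,0],
    [0,0,0,0,0,-0.03,0],
    [0,0,0,0,0,-0.06,0]
  ]
}}

```text
time: 33.65
tool_pos: [0.4786, 0.3843, 0.2317]
eef_rot: [-179.7, 0.2, 89.8]
ft_force: [0.7, 0.6, -0.1]
finger_gap: 1.004
finger_force: 0.0
```

{"op": "carry_out", "data": {
  "deltas": [
    [0,0,0,0,0,-0.02,0],
    [0,0,0,0,0,-0.04,0],
    [0,0,0,0,0,-0.04,0],
    [0,0,0,0,0,-0.04,0],
    [0,0,0,0,0,-0.04,0]
  ]
}}

```text
time: 34.07
tool_pos: [0.4801, 0.3852, 0.2735]
eef_rot: [-180.0, 0.0, 89.8]
ft_force: [0.6, 0.3, -0.6]
finger_gap: 1.0
finger_force: 0.0
```

```bash
python3 - <<'E'
from h import *
w=snap('wrist','w15.png')
b=cv2.cvtColor(capture('scene'),cv2.COLOR_RGB2BGR)[80:176,300:372]
cv2.imwrite('pics/wc15.png',np.hstack([cv2.imread('pics/w15.png'),cv2.resize(b,None,fx=4,fy=4,interpolation=cv2.INTER_CUBIC)]))
o=observe();print(o['finger_force'],o['tool_pos'],o['time'])
E
```

```text
0.0 [0.47958542 0.38488503 0.27221171] 34.1667
```

View pics/wc15.png

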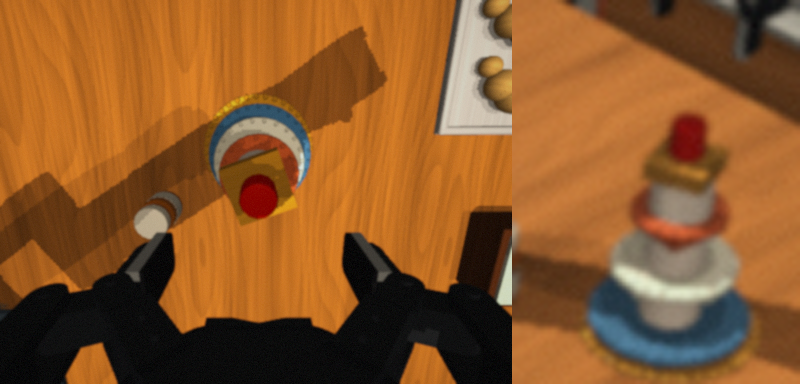

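The stand is complete: the finial (knob at (259,197)) sits level and centred, and the gripper is clear.

```bash
python3 -c "
from plant import job_done
print(job_done())"
```

```text
the job is handed in; nothing more can be done
None
```

The pastry stand is assembled on the gold board (large, medium and small tiers, then the finial), each piece seated and released with the arm clear, and the job was handed in at about 34 s; no verdict came back. My first grasp closed on the large tier's spigot before I corrected the height.

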